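Set the indexing table to its long scale line

ROBOT

A 6-joint arm with a two-finger parallel gripper is mounted at the origin on a cart in front of the work surface, level with it; the furniture and walls round the work are solid. World frame = base frame: x ahead of the robot, y to its left, z up, the work surface at z = 0. Lengths are in m, angles in degrees, forces in N, time in s.
With the tool pointing down it reaches from about 0.4 to 0.825 m from the base axis. Payload 7 kg.
Tool frame: the origin (TCP) lies at the centre of the arm's flange, where the gripper is bolted on; the fingertips stand 178 mm ahead of it and the grasp point (between the pads) lies 159 mm ahead of it (ctrl.hold_point_z is the distance from the TCP to the grasp point, in m); z points along the fingers, y is the line along which they close (so a half turn about z gives the same grasp; the last joint's range is limited). The gripper opens to 88 mm and grips with 3 to 60 N. Pads are 19 mm wide; open, the fingers measure 130 mm over their backs; the gripper's body (78 mm by 193 mm) begins 47 mm behind the grasp point.
Start: joints at [90.189, 20.546, 0.682, 0, -70.136, -16.507], TCP at [0.19, 0.648, 0.405] pointing down, gripper open.
Joint ranges: [-176.03, 176.03], [-82.01, 121.73], [-58.28, 71.71], [-173.87, 95.51], [-174.79, -0.11], [-173.66, 173.66]. Speed limits (degrees/s): [136.94, 136.94, 172.46, 180, 180, 180].

INTERFACE

Orientations are given as [roll, pitch, yaw] about the fixed x, y, z axes, in that order (R = Rz(yaw) Ry(pitch) Rx(roll)).
In Python, from plant import ctrl gives the robot as it stands.
- The arm moves only by the shell command python3 -m inch 'ROWS'. ROWS is JSON, one flat list of numbers, 7 for each row, row after row: the closure, from 0 (fully open) to 1 (shut), then the shift along the tool's x, y, z in mm, then the turn, a rotation vector about the tool's x, y, z in degrees. In form: [hand, x, y, z, wx, wy, wz, hand, x, y, z, wx, wy, wz, ...]. A call has 1 to 5 rows; each row is the pose to reach, as a shift and turn from the pose commanded when the call began, along the tool's axes at that moment; what a row does not reach only later rows make up. A row lasts 1/10 s, in which the tool goes at most 50 mm and 8.59 degrees, less where a joint would pass 70% of its speed; a pose out of reach is approached as far as the arm can. A call with a gripper value outside its range is refused whole. The fingers move at their own pace and stop on an object; the grip force is fixed at half the most. Time passes only in rows, so rows that repeat a pose let the fingers close. It gives the time, the measured TCP pose, the force, the opening and the grip force at its end, in the units of the state.
- ctrl.get_obs(): the state, without advancing time (a new reading comes with each control period).
- ctrl.snapshot(name): name is "side" or "top" or "wrist"; returns a dict with "frame" (420x560x3 uint8, red, green, blue), "K" (3x3 intrinsics, pixels), "R" (3x3) and "t" (3): a world point X has camera coordinates R X + t. Camera axes: x right, y down, z forward; pixel columns grow to the right and rows downward; lengths in m; the calibration is good to about 2 mm. The wrist camera is an equidistant fisheye: a pixel r from the principal point sees the ray r / f radians off the axis. A picture is of the moment at which its call begins. There is no depth.
- ctrl.close_job(): hands the job in; it is judged then, once.
Trained networks look in a picture, given as the dict that the camera call returned (one of the last four; its "shot" number tells which), for a name from the list of things; names that differ only in an ending like _2 or _b are one class to them, and where a whole thing is asked for, a point or a joint stands for the part that bears it (a point fixed in the world has none). Each returns a list of dicts, best first, with "p" (0 to 1); they miss things now and then, are a little off and sometimes report something else, mostly with a low value. They report only what shows in the picture. A call takes as long as a camera call.
- ctrl.recognise(picture, thing): "location" ([x, y, z] in m, in world coordinates, good to about 4 mm: the middle of the surface that is visible of it).
- ctrl.trace(picture, thing): "pixels" (420x560 bool, what is visible of it).
- ctrl.mark_of(picture, thing): "location" ([x, y, z] in m, in world coordinates, good to about 4 mm: a listed point, or the origin of a listed thing).
The state is a dict: "clock": time; "joint_pos": joint angles; "qvel": joint speeds; "tau": joint torques, N m; "tool_pos": TCP position; "orientation": TCP orientation; "force": force on the tool from outside, world axes, zero at the start; "moment": the same for the moment, N m; "opening": finger opening in m; "gripper_force": force on a finger pad.
Only numpy, scipy, OpenCV 4.12 (cv2) and the standard library are available. Lean on these libraries where they do the work, as an engineer would, in place of code of your own. Each camera call takes 0.05 s, during which the arm holds its last target. There are 200 camera calls.

TASK

Put the fingertips into the finger hole of the indexing table and push its dial round until the arrow on the dial lines up with the long scale line on the collar, the one at the pointed lug. Then take the hand clear, and leave the loose things beside the table where they lie.

Things in the scene. Friction and masses are not known exactly. Their poses are not given: they have to be found in the camera images.
- dial (a joint): Angle of the dial about its vertical axis, rad, growing counter-clockwise seen from above, range -3.0 to 3.0; at 0 the arrow points along the base's +x. It starts at 0.9 to 2.0; the long line lies at -0.7 to 0.3, so the short way is clockwise. Friction (0.12 N m, about 3 N of push at the finger hole) holds it wherever it is left: no spring, no detents, no coasting.
- table_centre (a point): The dial's axis at the height of its upper face, 36 mm above the bench. The aluminium dial, 170 mm across, turns inside the fixed steel collar; their upper faces are flush. Only a 2 mm high screw head, 20 mm across, stands up in the middle of the dial.
- finger_hole (a point): Centre of the mouth of the dial's only large hole: round, 60 mm in diameter, its centre 47 mm from the axis, on the side of the dial opposite the arrow; vertical walls, 24 mm deep, its floor (the base plate) 12 mm above the bench. It turns with the dial. The shut fingertips go in from above and push against its wall.
- index_tip (a point): Tip of the dark arrow on the dial's upper face, 85.5 mm from the axis, just inside the dial's rim. The arrow is a dark line 3 mm wide that ends in a 12 mm wide head pointing outwards.
- long_line (a point): Inner end of the long line on the collar, 85.5 mm from the axis, at the height of the arrow: where the arrow tip must come. The long line is dark, 3.5 mm wide, and crosses the collar's whole 21 mm width; beyond it a pointed lug on the collar's outside, 22 mm wide, reaches 123 mm from the axis. It is on the side away from the robot.
- wedge: Loose brown wooden wedge, 28 x 100 x 22 mm, lying to the right of the table; origin under its middle. To be left alone.
- collet_nut: Loose collet nut, 28 x 24 x 24 mm, right of the table; origin under its middle. To be left alone.
- offcut_block: Loose brown wooden block, 45 x 70 x 22 mm, in front and right of the table; origin under its middle. To be left alone.
- table_base: Bolted-down round grey base plate of the indexing table, 224 mm across, 12 mm thick, with three bolt lugs reaching 128 mm from the axis; origin on the dial's axis at bench height, z up. Does not move.
- collar: Fixed steel scale collar round the dial, 173 mm inside and 216 mm outside diameter, upper face 36 mm above the bench; origin on the dial's axis at bench height, its +x runs from the axis through the long line. Does not move. Scale lines every 10 degrees, 7 mm long and 1.4 mm wide, besides the long one.

How it is judged (in metres and radians):
On the way:
1. the fingers are in the finger hole and push on the dial (contact force between the fingers and dial above 0.5 N and horizontal distance between the grasp point and finger_hole below 0.04 m), for 0.1 s.
At the end, for the whole second after the job is handed in: The arrow tip stands within 5 mm of the inner end of the long line (3.3 degrees of dial angle), the dial is at rest, and the wedge, the nut and the wooden block lie within 20 mm of where they were (horizontal distance between index_tip and long_line below 0.005 m and velocity of joint dial between -0.02 and 0.02 rad/s and distance of each of wedge, collet_nut, offcut_block from where it was at the start of the episode below 0.02 m); the robot touches nothing.
It fails at once if a loose thing beside the table was lifted or carried (height (world z) of any of wedge, collet_nut, offcut_block above 0.02 m).
It fails at once if a loose thing beside the table was pushed away (distance of any of wedge, collet_nut, offcut_block from where it was at the start of the episode above 0.03 m).
It also fails if it takes over 48 s, if anything falls off the work surface, if the arm or the gripper's body presses on something with over 40 N, if the wrist force passes 120 N, or if a joint passes its speed limit or range.

## Working session

There is one attempt and no reset: what is moved stays moved. The work goes in short steps, Python scripts to look and compute and a shell command to move; the robot and the scene stay as the last step left them, time stands still between calls to the robot, and variables do not carry over. Pictures are saved under pics/ and viewed, at most 10 in all, crops included, and the job is handed in when it is done.

```bash
mkdir -p pics; python3 - <<'E'
from plant import ctrl
import cv2
o=ctrl.get_obs();print(o['clock'],o['tool_pos'],o['orientation'],o['opening'],o['force'])
for c in("top","side"):
    s=ctrl.snapshot(c);cv2.imwrite(f'pics/{c}0.png',s['frame'][:,:,::-1])
    for n in("table_centre","finger_hole","index_tip","long_line","wedge","collet_nut","offcut_block","collar"):
        print(c,n,[(r['location'],r['p']) for r in ctrl.mark_of(s,n)[:2]])
E
```

```text
0.0 [0.18959241 0.64762511 0.4037319 ] [ 1.79905690e+02 -8.02464408e-03 -1.63267131e+01] 0.08756423976139233 [0.20608604 0.22519857 0.26527181]
top table_centre [([0.5127, -0.0567, 0.042], 0.56)]
top finger_hole [([0.5129, -0.1043, 0.0402], 0.96)]
top index_tip [([0.5087, 0.0315, 0.0353], 0.75)]
top long_line [([0.5896, -0.0321, 0.0355], 0.77)]
top wedge [([0.5257, -0.2668, -0.0003], 0.93), ([0.414, -0.2126, 0.0009], 0.35)]
top collet_nut [([0.5595, -0.1996, 0.0021], 0.69)]
top offcut_block [([0.4142, -0.2132, 0.0001], 0.72)]
top collar []
side table_centre [([0.5106, -0.0512, 0.0355], 0.78)]
side finger_hole [([0.509, -0.1023, 0.0368], 0.63)]
side index_tip [([0.5122, 0.0294, 0.0375], 0.93)]
side long_line [([0.5931, -0.0315, 0.0347], 0.7)]
side wedge [([0.5251, -0.269, 0.0007], 0.78)]
side collet_nut [([0.5612, -0.199, -0.0022], 0.73)]
side offcut_block [([0.4136, -0.2156, -0.0006], 0.94)]
side collar []
```

View pics/top0.png

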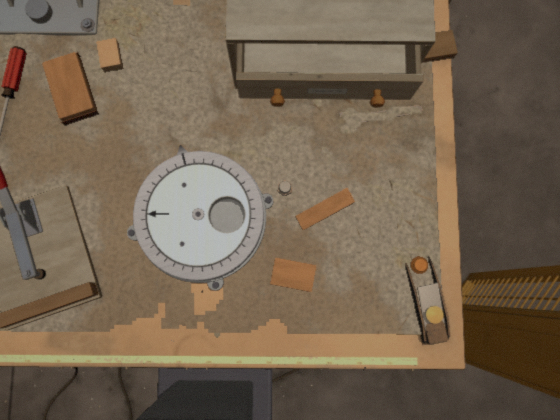

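The top view shows the arrow pointing left (tip about px (150,213)), the hole at (228,214), the screw at (198,214), and the long line and lug at (184,158). The wedge, nut and block lie to the right. Next I rectify the plane z=0.036 for exact measurement.

```bash
cat > h.py <<'E'
import numpy as np,cv2
from plant import ctrl
# rectified: 0.5mm/px; row0 -> x=0.66, col0 -> y=0.095 (x up, y left)
def rect(s,z=0.036,S=0.0005,n=600,x0=.66,y0=.095):
    H=s['K']@np.c_[s['R'][:,:2],s['R'][:,2]*z+s['t']]
    A=np.array([[0,-S,x0],[-S,0,y0],[0,0,1.]])
    return cv2.warpPerspective(s['frame'],H@A,(n,n),flags=cv2.INTER_CUBIC|cv2.WARP_INVERSE_MAP)
def polar(im,c,S=0.0005,x0=.66,y0=.095,r=np.arange(.066,.125,.0005)):
    g=cv2.cvtColor(im,cv2.COLOR_RGB2GRAY).astype(np.float32)
    a=np.radians(np.arange(-180,180,.25)); x=c[0]+np.outer(r,np.cos(a)); y=c[1]+np.outer(r,np.sin(a))
    return np.degrees(a),r,cv2.remap(g,((y0-y)/S).astype(np.float32),((x0-x)/S).astype(np.float32),1)
E
python3 - <<'E'
from h import *
s=ctrl.snapshot('top');im=rect(s)
g=cv2.cvtColor(im,cv2.COLOR_RGB2GRAY)
cs=cv2.HoughCircles(cv2.GaussianBlur(g,(5,5),1),cv2.HOUGH_GRADIENT_ALT,1.5,20,param1=150,param2=.7,minRadius=50,maxRadius=225)
for c in cs[0]: print('x %.4f y %.4f r %.4f'%(.66-c[1]*.0005,.095-c[0]*.0005,c[2]*.0005))
cv2.imwrite('pics/rect0.png',im[:,:,::-1])
E
```

```text
x 0.5123 y -0.0550 r 0.1074
x 0.5123 y -0.0550 r 0.0844
x 0.5093 y -0.1000 r 0.0306
x 0.5093 y -0.1000 r 0.0265
```

View pics/rect0.png

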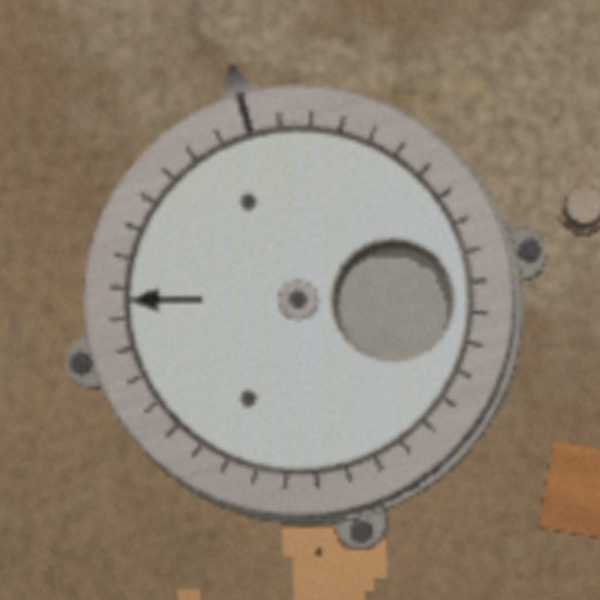

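Rectified view: the axis is at px (299,299.5), so world (0.510,-0.055). The arrow tip is at (132,299), about 90°. The long line runs (240,94)–(249,131), about 16.3°. The hole centre at (393,300) is world (0.510,-0.1015), r=47 mm, which matches the given size.

View pics/side0.png

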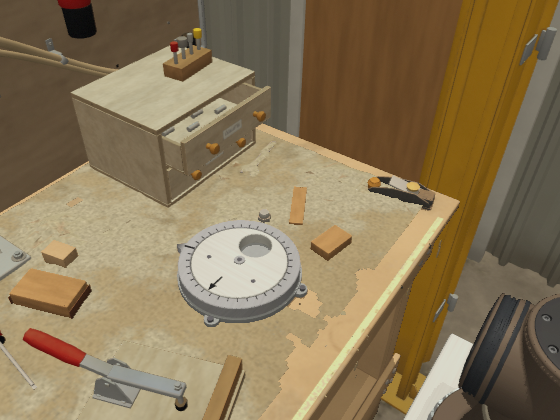

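```bash
cat >> h.py <<'E'
from scipy.spatial.transform import Rotation as Rn
def delta(target,yaw=None):
    o=ctrl.get_obs();R=Rn.from_euler('xyz',o['orientation'],degrees=True)
    d=R.inv().apply(np.array(target)-o['tool_pos'])*1000
    w=None if yaw is None else (R.inv()*Rn.from_euler('xyz',[180,0,yaw],degrees=True)).as_rotvec(degrees=True)
    print('clock',o['clock'],'tcp',o['tool_pos'].round(4),o['orientation'].round(1),'F',o['force'].round(1),'->shift',d.round(1),'rot',None if w is None else w.round(1))
E
python3 -c "
from h import *
delta([.513,-.1015,.40],-90)"
```

```text
clock 0.95 tcp [0.1896 0.6478 0.4047] [-180.     0.   -16.3] F [-0.1 -0.5 -0.4] ->shift [520.9 628.2   4.6] rot [-0.   0.  73.7]
```

The side view shows the clamp at lower left and the drawers at the back, both low compared with the carry height. The dial has clear space around it. I move over at height and shut the fingers on the way.

```bash
python3 -m inch '[1,30,36,0,0,0,0, 1,60,72,0,0,0,0, 1,90,108,0,0,0,0, 1,120,145,0,0,0,0, 1,150,181,0,0,0,0]'
python3 -m inch '[1,30,36,0,0,0,0, 1,60,72,0,0,0,0, 1,90,108,0,0,0,0, 1,120,145,0,0,0,0, 1,150,181,0,0,0,0]'
python3 -m inch '[1,30,36,0,0,0,0, 1,60,72,0,0,0,0, 1,90,108,0,0,0,0, 1,120,145,0,0,0,0, 1,150,181,0,0,0,0]'
python3 -c "
from h import *
delta([.513,-.1015,.32],-90)"
```

```text
clock: 1.45
tool_pos: [0.2832, 0.43, 0.4048]
orientation: [-180.0, -0.0, -16.3]
force: [1.4, 0.5, -0.3]
opening: 0.0532
gripper_force: 0.0
clock: 1.95
tool_pos: [0.376, 0.2141, 0.4052]
orientation: [-179.9, -0.0, -16.3]
force: [1.0, 0.0, -0.3]
opening: 0.0131
gripper_force: 0.0
clock: 2.45
tool_pos: [0.4692, -0.0018, 0.4052]
orientation: [-180.0, -0.1, -16.3]
force: [2.1, 1.2, 1.0]
opening: 0.0002
gripper_force: 0.0
clock 2.45 tcp [ 0.4692 -0.0018  0.4052] [-1.80e+02 -1.00e-01 -1.63e+01] F [2.1 1.2 1. ] ->shift [69.9 83.4 85.2] rot [-0.1 -0.  73.7]
```

```bash
python3 -m inch '[1,20,25,0,0,0,8, 1,40,48,0,0,0,16, 1,55,66,0,0,0,24, 1,65,78,0,0,0,32, 1,69,82,0,0,0,40]'
python3 -m inch '[1,0,0,20,0,0,8, 1,0,0,40,0,0,16, 1,0,0,60,0,0,24, 1,0,0,75,0,0,32, 1,0,0,80,0,0,33.7]'
python3 -m inch '[1,0,0,0,0,0,0,1,0,0,0,0,0,0]'
python3 - <<'E'
from h import *
delta([.510,-.1015,.198],-90)
for c in('side','top','wrist'):
    s=ctrl.snapshot(c)
    print(c,ctrl.mark_of(s,'finger_hole')[:1],ctrl.mark_of(s,'table_centre')[:1])
E
```

```text
clock: 2.95
tool_pos: [0.5126, -0.0993, 0.4045]
orientation: [180.0, -0.0, -56.7]
force: [-0.8, 0.1, 0.0]
opening: 0.0005
gripper_force: 0.0
clock: 3.45
tool_pos: [0.5116, -0.0979, 0.3232]
orientation: [179.9, -0.0, -90.2]
force: [0.4, -0.2, 0.5]
opening: 0.0004
gripper_force: 0.0
clock: 3.65
tool_pos: [0.5125, -0.0978, 0.3255]
orientation: [-179.9, -0.0, -89.8]
force: [0.0, 0.2, 1.1]
opening: 0.0006
gripper_force: 0.0
clock 3.65 tcp [ 0.5125 -0.0978  0.3255] [-179.9   -0.   -89.8] F [0.  0.2 1.1] ->shift [  3.7   2.7 127.5] rot [-0.1 -0.   0.2]
side [{'location': [0.5067, -0.101, 0.035], 'p': 0.97}] [{'location': [0.5128, -0.0486, 0.0327], 'p': 0.55}]
top [] [{'location': [0.5121, -0.0574, 0.0404], 'p': 0.97}]
wrist [] [{'location': [0.5115, -0.0567, 0.0355], 'p': 0.7}]
```

```bash
python3 -m inch '[1,4,2.5,30,0,0,0, 1,4,2.5,60,0,0,0, 1,4,2.5,75,0,0,0, 1,4,2.5,82,0,0,0, 1,4,2.5,82,0,0,0]'
python3 -m inch '[1,0,0,8,0,0,0, 1,0,0,14,0,0,0, 1,0,0,14,0,0,0]'
python3 - <<'E'
from h import *
delta([.510,-.1015,.200],-90)
s=ctrl.snapshot('side');cv2.imwrite('pics/side1.png',cv2.resize(s['frame'][180:330,150:330,::-1],None,fx=4,fy=4))
E
```

```text
clock: 4.6
tool_pos: [0.5096, -0.1019, 0.242]
orientation: [179.9, -0.0, -90.0]
force: [0.9, -0.3, 0.8]
opening: -0.0002
gripper_force: 0.0
clock: 4.9
tool_pos: [0.5094, -0.1019, 0.2282]
orientation: [180.0, 0.0, -90.0]
force: [0.9, 0.1, -0.4]
opening: 0.0009
gripper_force: 0.0
clock 4.9 tcp [ 0.5094 -0.1019  0.2282] [180.   0. -90.] F [ 0.9  0.1 -0.4] ->shift [-0.4 -0.6 28.2] rot [ 0.  0. -0.]
```

View pics/side1.png

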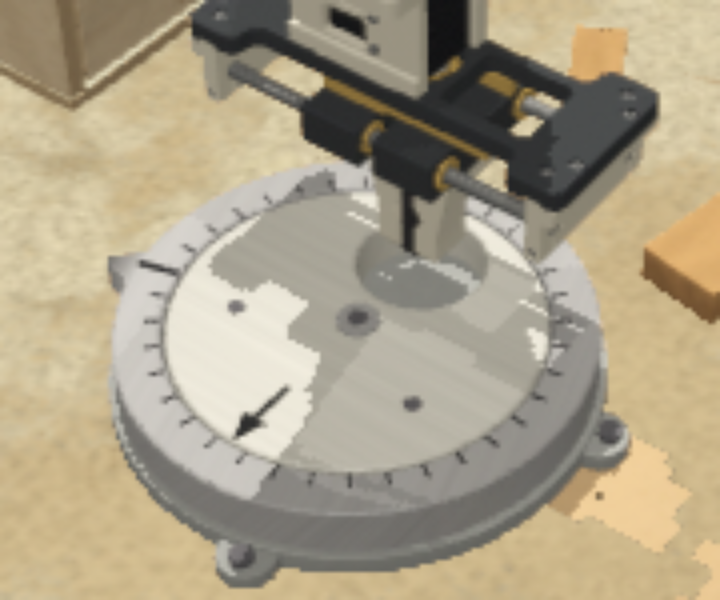

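The crop shows the shut fingertips (about px (412,255)) above the hole mouth (centre about (420,270)), so they line up. I descend.

```bash
python3 -m inch '[1,0,0,7,0,0,0, 1,0,0,14,0,0,0, 1,0,0,21,0,0,0, 1,0,0,27,0,0,0, 1,0,0,27,0,0,0]'
python3 - <<'E'
from h import *
c=np.array([.5103,-.0547]);o=ctrl.get_obs();p0=o['tool_pos'][:2]
# tool x = world -y, tool y = world -x ; print cumulative shifts along arc r=47mm
for a in range(-95,-186,-5):
    p=c+.047*np.array([np.cos(np.radians(a)),np.sin(np.radians(a))]);d=(p-p0)*1000
    print(a,(-d[1]).round(1),(-d[0]).round(1))
E
```

```text
clock: 5.45
tool_pos: [0.5092, -0.1019, 0.2005]
orientation: [179.9, -0.0, -90.0]
force: [-0.2, 0.1, -0.7]
opening: 0.0007
gripper_force: 0.0
-95 -0.4 3.0
-100 -0.9 7.1
-105 -1.8 11.1
-110 -3.0 15.0
-115 -4.6 18.8
-120 -6.5 22.4
-125 -8.7 25.9
-130 -11.2 29.2
-135 -14.0 32.2
-140 -17.0 34.9
-145 -20.2 37.4
-150 -23.7 39.6
-155 -27.3 41.5
-160 -31.1 43.1
-165 -35.0 44.3
-170 -39.0 45.2
-175 -43.1 45.8
-180 -47.2 45.9
-185 -51.3 45.8
```

```bash
python3 -m inch '[1,-0.4,3,0,0,0,0, 1,-0.9,7,0,0,0,0, 1,-1.8,11,0,0,0,0, 1,-3,15,0,0,0,0, 1,-4.6,18.8,0,0,0,0]'
python3 -m inch '[1,-1.9,3.6,0,0,0,0, 1,-4.1,7.1,0,0,0,0, 1,-6.6,10.4,0,0,0,0, 1,-9.4,13.4,0,0,0,0, 1,-12.4,16.1,0,0,0,0]'
python3 -m inch '[1,-3.2,2.5,0,0,0,0, 1,-6.7,4.7,0,0,0,0, 1,-10.3,6.6,0,0,0,0, 1,-14.1,8.2,0,0,0,0, 1,-14.1,8.2,0,0,0,0]'
python3 - <<'E'
from h import *
for k in range(1):
    s=ctrl.snapshot('top');cv2.imwrite('pics/rect1.png',rect(s)[:,:,::-1])
for c in('top','side'):
    s=ctrl.snapshot(c)
    for n in('index_tip','long_line'):print(c,n,ctrl.mark_of(s,n)[:1])
E
```

```text
clock: 5.95
tool_pos: [0.4924, -0.0968, 0.2027]
orientation: [-179.7, 0.0, -90.0]
force: [7.0, 1.2, -1.4]
opening: 0.0004
gripper_force: 2.6
clock: 6.45
tool_pos: [0.4781, -0.0838, 0.2033]
orientation: [-179.4, 0.1, -89.9]
force: [13.3, 1.6, -6.8]
opening: 0.0002
gripper_force: 7.2
clock: 6.95
tool_pos: [0.469, -0.0698, 0.2032]
orientation: [-179.6, 0.1, -89.9]
force: [7.4, 0.4, 0.2]
opening: 0.0004
gripper_force: 4.0
top index_tip []
top long_line [{'location': [0.5922, -0.0327, 0.0363], 'p': 0.78}]
side index_tip [{'location': [0.5803, -0.0037, 0.038], 'p': 0.82}]
side long_line [{'location': [0.5956, -0.0293, 0.0348], 'p': 0.97}]
```

View pics/rect1.png

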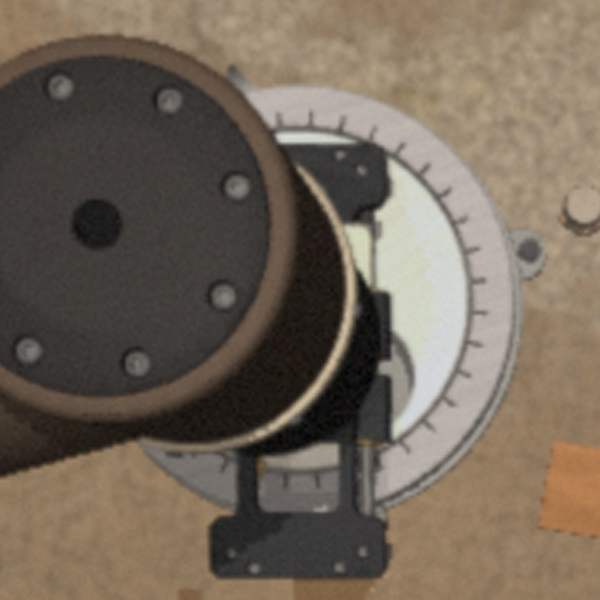

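The top view is blocked by the wrist. The side view's networks put the arrow at about 36° and the line at about 16.5°, so the finger leads the hole by about 16°. I push on, then measure from the side.

```bash
python3 -m inch '[1,-3.9,1.2,0,0,0,0, 1,-7.9,2.1,0,0,0,0, 1,-12,2.7,0,0,0,0, 1,-12,2.7,0,0,0,0]'
python3 - <<'E'
from h import *
s=ctrl.snapshot('side');im=rect(s);cv2.imwrite('pics/rect2.png',im[:,:,::-1])
for n in('index_tip','long_line','table_centre'):print(n,ctrl.mark_of(s,n)[:1])
delta([0,0,0])
E
```

```text
clock: 7.7
tool_pos: [0.4648, -0.0584, 0.2026]
orientation: [-179.8, 0.0, -90.0]
force: [4.8, -2.1, 1.2]
opening: 0.0007
gripper_force: 1.9
index_tip [{'location': [0.5933, -0.0214, 0.0401], 'p': 0.59}]
long_line [{'location': [0.5946, -0.0335, 0.0363], 'p': 0.56}]
table_centre [{'location': [0.51, -0.0548, 0.035], 'p': 0.71}]
clock 7.9 tcp [ 0.4645 -0.0586  0.2022] [-179.9    0.   -90. ] F [ 4.6 -1.5  3.4] ->shift [-58.6 464.9 201.3] rot None
```

View pics/rect2.png

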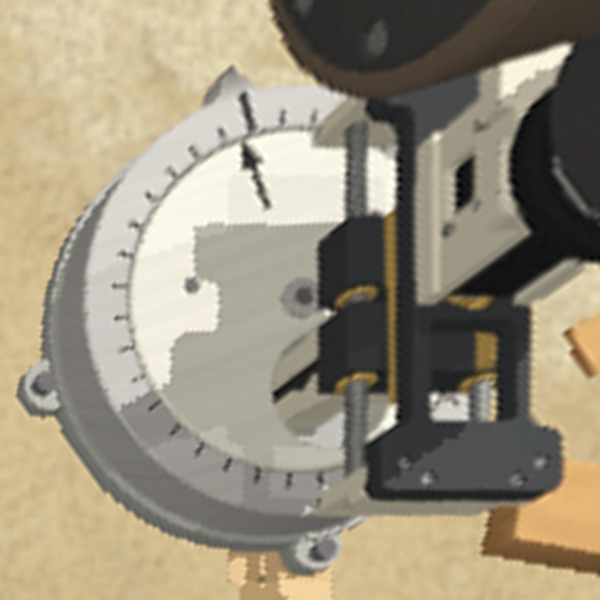

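The arrow tip is at px (243,140) and its tail at (268,207), about 20°. The line's inner end at (250,131) is about 16.7°. So about 3.4° remains, roughly 2.8 mm at the finger.

```bash
python3 -m inch '[1,-1.4,0.1,0,0,0,0, 1,-2.8,0.1,0,0,0,0, 1,-2.8,0.1,0,0,0,0, 1,-2.8,0.1,0,0,0,0]'
python3 - <<'E'
from h import *
s=ctrl.snapshot('side');im=rect(s)
for n in('index_tip','long_line'):print(n,ctrl.mark_of(s,n)[:1])
cv2.imwrite('pics/rect3.png',cv2.resize(im[60:320,190:330,::-1],None,fx=2.3,fy=2.3,interpolation=2))
delta([0,0,0])
E
```

```text
clock: 8.3
tool_pos: [0.4647, -0.0558, 0.2022]
orientation: [-179.9, 0.0, -90.0]
force: [5.5, -2.7, 3.1]
opening: 0.0004
gripper_force: 3.3
index_tip [{'location': [0.5943, -0.0277, 0.0397], 'p': 0.75}]
long_line [{'location': [0.593, -0.0317, 0.037], 'p': 0.77}]
clock 8.45 tcp [ 0.4647 -0.0558  0.2023] [-179.9    0.   -90. ] F [ 6.  -2.3  4.1] ->shift [-55.8 465.3 201.1] rot None
```

View pics/rect3.png

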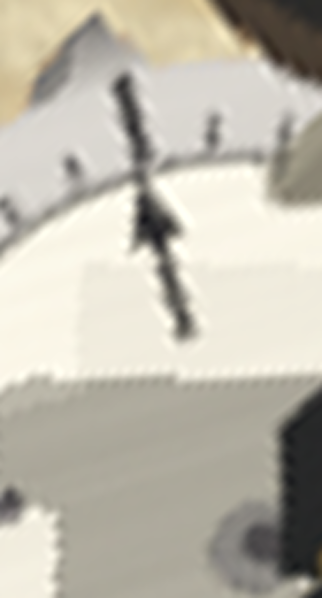

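In this crop the arrow tip (146,180) sits on the extension of the long line (123,80)–(143,160), so they are aligned. I back off to the hole centre, rise straight up and move aside to check.

```bash
python3 -m inch '[1,4,0,0,0,0,0, 1,8,0,0,0,0,0, 1,11,0,0,0,0,0, 1,11,0,0,0,0,0]'
python3 -m inch '[1,0,0,-10,0,0,0, 1,0,0,-25,0,0,0, 1,0,0,-50,0,0,0, 1,0,0,-90,0,0,0, 1,0,0,-135,0,0,0]'
python3 -m inch '[1,-40,0,-20,0,0,0, 1,-85,0,-30,0,0,0, 1,-130,0,-30,0,0,0, 1,-175,0,-30,0,0,0, 1,-220,0,-30,0,0,0]'
python3 -m inch '[1,-40,0,0,0,0,0, 1,-80,0,0,0,0,0, 1,-100,0,0,0,0,0, 1,-100,0,0,0,0,0]'
python3 - <<'E'
from h import *
for c in('top','side'):
    s=ctrl.snapshot(c);im=rect(s)
    for n in('index_tip','long_line','wedge','collet_nut','offcut_block'):print(c,n,ctrl.mark_of(s,n)[:1])
    if c=='top':cv2.imwrite('pics/rect4.png',im[:,:,::-1])
delta([0,0,0])
E
```

```text
clock: 8.85
tool_pos: [0.4631, -0.0675, 0.2013]
orientation: [179.9, -0.0, -90.1]
force: [-0.0, -0.4, 1.0]
opening: 0.0006
gripper_force: 0.0
clock: 9.35
tool_pos: [0.463, -0.067, 0.338]
orientation: [179.9, -0.0, -90.0]
force: [1.3, 0.7, -0.1]
opening: 0.0002
gripper_force: 0.0
clock: 9.85
tool_pos: [0.4631, 0.1546, 0.3679]
orientation: [-179.9, 0.1, -90.0]
force: [0.8, -0.2, -0.0]
opening: 0.0006
gripper_force: 0.0
clock: 10.25
tool_pos: [0.4637, 0.2552, 0.3669]
orientation: [180.0, -0.0, -89.9]
force: [-1.8, 0.4, -0.6]
opening: 0.0006
gripper_force: 0.0
top index_tip [{'location': [0.5898, -0.0257, 0.0366], 'p': 0.9}]
top long_line [{'location': [0.5924, -0.0326, 0.0356], 'p': 0.9}]
top wedge [{'location': [0.5265, -0.2667, 0.0002], 'p': 0.92}]
top collet_nut [{'location': [0.5582, -0.1986, 0.0012], 'p': 0.46}]
top offcut_block [{'location': [0.4136, -0.2139, 0.0015], 'p': 0.92}]
side index_tip [{'location': [0.5945, -0.0278, 0.0398], 'p': 0.84}]
side long_line [{'location': [0.5268, -0.2668, -0.0011], 'p': 0.66}]
side wedge [{'location': [0.5262, -0.2691, -0.0003], 'p': 0.56}]
side collet_nut [{'location': [0.5648, -0.1971, -0.0019], 'p': 0.72}]
side offcut_block [{'location': [0.4123, -0.2157, -0.0027], 'p': 0.79}]
clock 10.85 tcp [0.4639 0.2527 0.3668] [-180.    0.  -90.] F [-0.1  1.4  0.5] ->shift [253.2 463.8 366.7] rot None
```

View pics/rect4.png

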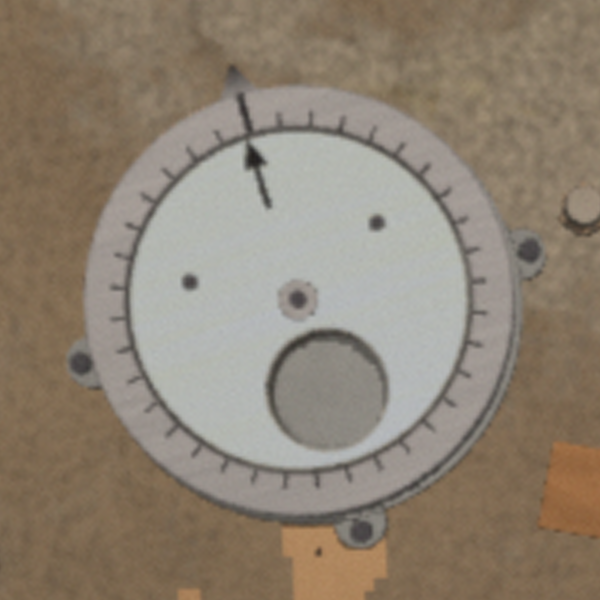

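The top view shows the arrow tip at (249,141) and the line at (239,94)–(249,132), about 1° apart by eye. I check this numerically.

```bash
python3 - <<'E'
from h import *
im=rect(ctrl.snapshot('top'))
for c in([.5103,-.0547],[.511,-.0542],[.5098,-.054]):
    a,r,P=polar(im,c,r=np.arange(.05,.106,.0005))
    m=(a>5)&(a<28)
    def ang(lo,hi):
        w=np.clip(110-P[(r>=lo)&(r<hi)][:,m],0,None).sum(0);return (w*a[m]).sum()/w.sum()
    print(c,'arrow',ang(.052,.066),ang(.068,.082),'line',ang(.09,.098),ang(.096,.104))
E
```

```text
[0.5103, -0.0547] arrow 18.437045804023548 18.06640247543576 line 16.418943707805443 16.43893911958044
[0.511, -0.0542] arrow 18.18194747870739 17.86407186533539 line 16.29946481290571 16.279165488415074
[0.5098, -0.054] arrow 17.61921471567305 17.434117607228586 line 15.863806627615878 15.970107128014604
```

The arrow is about 1.6° off (2.4 mm; the limit is 3.3° / 5 mm). The two marks are next to each other, so calibration error hardly matters. The loose parts have not moved and the hand is clear, so I hand it in.

```bash
python3 -c "
from plant import ctrl
print(ctrl.close_job())"
```

```text
the job is handed in; nothing more can be done
None
```

The job is handed in: the dial's arrow stands about 1.6° (2.4 mm) from the long line, inside the 5 mm limit, with the hand clear and the loose parts where they were; no verdict came back.

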